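Put the collet away and click the box shut

ROBOT

A 7-joint arm with a two-finger parallel gripper is mounted at the origin on the work surface. World frame = base frame: x ahead of the robot, y to its left, z up, the work surface at z = 0. Lengths are in m, angles in rad, forces in N, time in s.
With the tool pointing down it reaches from about 0.4 to 0.75 m from the base axis. Payload 19.5 kg.
Tool frame: the origin (TCP) lies at the centre of the arm's flange, where the gripper is bolted on; the fingertips stand 173 mm ahead of it and the grasp point (between the pads) lies 155 mm ahead of it; y points along the fingers, x is the direction in which the jaws open and shut, and the axes are right-handed (so a half turn about y gives the same grasp; the last joint's range is limited). The gripper opens to 85 mm and grips with 20 to 120 N. Pads are 22 mm wide; open, the fingers measure 114 mm over their backs; the gripper's body (76 mm by 85 mm) begins 54 mm behind the grasp point. The pads swing forward as they close: fully open they stand 13 mm farther back than shut.
Start: joints at [-1.217, 0.707, -0.028, 1.485, 0.022, 0.951, -0.075], TCP at [0.222, 0.531, 0.405] pointing down, gripper open.
Joint ranges: [-2.71, 2.71], [-0.32, 2.16], [-1.57, 1.52], [0, 2.45], [-1.46, 4.6], [0, 2.02], [-2.83, 2.83]. Speed limits (rad/s): [1.89, 1.89, 2.57, 2.57, 3.01, 3.01, 3.01].

INTERFACE

Orientations are given as a 3x3 rotation matrix whose columns are the frame's x, y, z axes.
In Python, from bench import robot, fingers, solve_ik, sensors, cams, workorder gives the robot as it stands. Calls block until the motion is done:
- robot.movep(position, orientation): joint-space move of the TCP to a pose.
- robot.servo_line(position, v=0.15, ori=None, f_stop=None): straight line of the TCP; ori=None keeps the orientation; v is the mean speed in m/s. With f_stop (N) it stops when the force on the tool has changed by that much, and returns True; else False.
- robot.set_joints(angles): joint-space move.
- fingers.command_gripper(opening, strength=None): finger opening in m; strength is the grip in N (None keeps the last); returns when the fingers have stopped.
- robot.wait(seconds).
- solve_ik(position, orientation): joint angles nearest the present ones, or None.
- sensors.get_state(): the state.
- cams.camera(name): name is "scene" or "top" or "wrist"; returns a dict with "img" (400x640x3 uint8, red, green, blue), "depth" (400x640 float32, m along the optical axis (not along the pixel's ray), 0 where there is no reading), "fovy" (degrees; the focal length in pixels is half the picture's height over the tangent of half this angle, whatever the lens; pixels are square), "cx", "cy" (the principal point, pixels), "dist_coeffs" ([k1, k2, p1, p2, k3] as OpenCV has them; the pictures are not rectified), "world_from_camera" (4x4, takes a point from camera to world coordinates). Camera axes: x right, y up, looking along -z (the intrinsics and any distortion apply to the point x, -y, -z); pixel columns grow to the right and rows downward; lengths in m; the calibration is good to about 2 mm. A picture is of the moment at which its call begins.
A pose or a line that the arm cannot do raises robot.MotionError and nothing moves.
- workorder.close_job(): hands the job in, once; it reports no verdict.
Trained networks look in the newest picture that a camera, given by its name, has taken for a name from the list of things; names that differ only in an ending like _2 or _b are one class to them, and where a whole thing is asked for, a point or a joint stands for the part that bears it (a point fixed in the world has none). Each returns a list of dicts, best first, with "conf" (0 to 1); they miss things now and then, are a little off and sometimes report something else, mostly with a low value. They report only what shows in the picture. A call takes as long as a camera call. They do not tell look-alikes from the thing itself.
- cams.find_in(camera, target): "centre" ([x, y, z] in m, in the coordinates of the camera as it stood for that picture, good to about 4 mm: the middle of the surface that is visible of it).
The state is a dict: "time_s": time; "qpos": joint angles; "joint_velocities": joint speeds; "joint_efforts": joint torques, N m; "ee_pos": TCP position; "orientation": TCP orientation; "contact_force": force on the tool from outside, world axes, zero at the start; "moment": the same for the moment, N m; "finger_gap": finger opening in m.
Only numpy, scipy, OpenCV 4.12 (cv2) and the standard library are available. Lean on these libraries where they do the work, as an engineer would, in place of code of your own. Each camera call takes 0.05 s, during which the arm holds its last target.

TASK

Put the loose spring collet from the bench back into the empty pocket of the collet box, fully down and let go of it. Then swing the lid over and press its free edge down past the spring catch until it clicks and stays shut; feel for the click and do not force it, the lid is thin and bends. Leave the other things on the bench alone.

Things in the scene. Friction and masses are not known exactly. Their poses are not given: they have to be found in the camera images.
- collet_box: Grey metal collet box bolted to the bench, 150 (x) x 200 (y) x 70 mm. Origin: centre of its underside. Own -x side: front with the catch; +x: back with the hinge; turned about 90 degrees, so the front looks to the robot's right. Black tray inside, top 66 mm up, rim 70 mm; one row of four 33 mm collets at x -15, y -66, -22, +22, +66 mm, standing 18 mm up; +22 is empty. Small fixed collets, 10 mm tall, at x +58.
- pocket (a point): Centre of the empty pocket, a round 30 mm hole through the tray, at the tray's top face (z 66 mm). Axes as the box's. The neighbours in the row are 44 mm away along the box's y; the tray is bare for 40 mm before and behind the row, so the fingers go there (closing along the box's x).
- collet: Loose steel collet, about 140 g, 42 mm tall, upright on its narrow end. Origin: centre of its underside, z up. Tapers from 22 mm across at the foot to 27 mm at 24 mm height; there a shoulder and a band 33 mm across from 24 to 36 mm height (grip here), above it narrows to 27 mm. In the pocket it hangs by the shoulder on the tray, its origin 24 mm below the pocket point.
- lid (a joint): Lid angle, rad: 0 level, right down on the box; grows as it opens, stop at 2.35. Starts leaning back past upright, 1.85 to 2.15. The stiff hinge (0.2 N m) lets the lid stay where it is left. Lid: thin alloy tray, 200 g, 210 mm wide, 158 mm from hinge axis to free edge, skirt 45 mm deep on front and sides. It bends and is spoiled above 20 N. Shut, it rests on the stop, not level: anything from 0.005 to 0.085.
- lid_edge (a point): Middle of the lid's free edge on its outer face (the top when shut); moves with the lid: 158 mm along the lid from the hinge axis and 29 mm out from it. x along the lid from free edge to hinge, y along the hinge, z out of the outer face. Push the lid about 12 mm inside this point.
- lid_hinge (a point): Middle of the hinge axis, along the box's y, at z 70 mm and 79 mm behind the box's centre. Axes as the box's.
- catch (a point): Rough place of the catch, middle of the front wall: brass spring roller over a rubber stop, reaching 50 mm out, at most 94 mm high. The lid's striker meets the roller somewhere between 0.055 and 0.13 rad; the push needed at the edge grows to 5 to 8 N in a few mm, then falls away as it clicks under and the lid drops onto the stop. The bracket was set by hand: all this lies up to 6 mm higher or lower, unmeasured.
- catch_plunger (a joint): How far the roller is pushed back into its housing, m: 0 sprung out; the passing striker pushes it back 3 mm; it comes out again to about 2.4 mm when the lid has clicked and rests on the stop below. Before the click the lid, if let go, springs back up and this returns to under 1 mm. Pushing the lid on against the stop only raises the force steeply.
- paste_tin: Bystander: round red tin with steel lid, 60 mm across, 62 mm tall. Origin: centre of its underside. Leave it alone.
- spanner: Bystander: steel open-ended spanner, 180 mm long, lying flat. Origin: middle of its length, on the bench; x along it. Leave it alone.
- chip_brush: Bystander: brush with wooden handle, 200 mm long, lying flat. Origin: middle of its length, on the bench; x along it. Leave it alone.
Things that resemble listed ones, but are neither listed nor needed, are in the scene too. Leave any green or orange look-alike of the collet alone.

How it is judged:
On the way, in this order (a step that is already met when the one before it is completed fails the run):
1. the collet hangs fully down in the empty pocket, let go (horizontal distance between pocket and collet below 0.005 m and z of collet in the frame of pocket below -0.021 m and angle between collet's own z axis and vertical below 0.1 rad and contact force between the fingers and collet below 0.1 N), for 0.2 s.
2. the lid is shut past the catch, with the fingers off it (value of joint lid below 0.09 rad and value of joint catch_plunger between 0.0012 and 0.00265 m and contact force between the fingers and lid below 0.1 N), for 0.3 s.
At the end, for the whole second after the job is handed in: The collet stands upright (within 0.1 rad) in the pocket, its axis within 5 mm of the pocket's centre and its shoulder within 3 mm of the tray; the lid has clicked below the roller and rests on the stop: lid below 0.09 rad, plunger between 1.2 and 2.65 mm, at rest (horizontal distance between pocket and collet below 0.005 m and z of collet in the frame of pocket below -0.021 m and angle between collet's own z axis and vertical below 0.1 rad and value of joint lid below 0.09 rad and value of joint catch_plunger between 0.0012 and 0.00265 m and velocity of joint lid below 0.05 rad/s and linear speed of collet below 0.02 m/s); the robot touches nothing.
It fails at once if the lid is pushed or pulled with more than 20 N (contact force between any of the fingers, the arm and lid above 20 N).
It fails at once if the tin, the spanner or the brush is moved more than 30 mm (distance of any of paste_tin, spanner, chip_brush from where it was at the start of the episode above 0.03 m).
It fails at once if the tin is tipped (angle between paste_tin's own z axis and vertical above 0.5 rad).
It also fails if it takes over 64 s, if anything falls off the work surface, if the arm or the gripper's body presses on something with over 40 N, if the wrist force passes 120 N, or if a joint passes its speed limit or range.

## Working session

There is one attempt and no reset: what is moved stays moved. The work goes in short steps, each a Python script; the robot and the scene stay as the last script left them, time stands still between calls to the robot, and variables do not carry over. Pictures are saved under pics/ and viewed, and the job is handed in when it is done.

```bash
ls; mkdir -p pics
cat > h.py <<'E'
import numpy as np, cv2
from bench import robot, fingers, solve_ik, sensors, cams, workorder
def cam(name,fn=None):
    c=cams.camera(name)
    if fn: cv2.imwrite('pics/'+fn,c['img'][:,:,::-1])
    c['f']=200/np.tan(np.radians(c['fovy'])/2)
    c['K']=np.array([[c['f'],0,c['cx']],[0,c['f'],c['cy']],[0,0,1]])
    return c
def px2w(c,u,v,d=None):
    if d is None: d=c['depth'][int(round(v)),int(round(u))]
    p=cv2.undistortPoints(np.array([[[u,v]]],float),c['K'],np.array(c['dist_coeffs']))[0,0]
    return (c['world_from_camera']@np.array([p[0]*d,-p[1]*d,-d,1]))[:3]
def w2px(c,P):
    q=np.linalg.inv(c['world_from_camera'])@np.append(P,1)
    o=np.array([[q[0],-q[1],-q[2]]])
    return cv2.projectPoints(o,np.zeros(3),np.zeros(3),c['K'],np.array(c['dist_coeffs']))[0][0,0]
def cloud(c):
    h,w=c['depth'].shape
    uv=np.stack(np.meshgrid(np.arange(w),np.arange(h)),-1).reshape(-1,1,2).astype(float)
    p=cv2.undistortPoints(uv,c['K'],np.array(c['dist_coeffs']))[:,0]
    d=c['depth'].reshape(-1)
    P=np.stack([p[:,0]*d,-p[:,1]*d,-d,np.ones_like(d)],1)@c['world_from_camera'].T
    P=P[:,:3]; P[d==0]=np.nan
    return P.reshape(h,w,3)
def find(c,name,t):
    r=cams.find_in(name,t)
    out=[]
    for x in r:
        W=(c['world_from_camera']@np.append(x['centre'],1))[:3]
        out.append((round(x['conf'],2),W.round(3),w2px(c,W).round(0)))
    return out
E
cat > a.py <<'E'
from h import *
np.set_printoptions(suppress=True,precision=4)
for n in ['scene','top','wrist']:
    c=cam(n,n+'0.png'); print(n,c['fovy'],c['cx'],c['cy'],c['dist_coeffs'],c['world_from_camera'])
    for t in ['collet_box','collet','lid','paste_tin','spanner','chip_brush','catch']:
        try: print(t,find(c,n,t))
        except Exception as e: print(t,e)
s=sensors.get_state(); print(s)
E
python3 a.py
```

```text
pics
scene 44.41130035052307 309.9705033845426 193.13955619124317 [-0.0828  0.      0.      0.      0.    ] [[ 0.808  -0.3888  0.4428  1.0495]
 [ 0.5889  0.507  -0.6294 -0.7712]
 [ 0.0202  0.7693  0.6386  0.855 ]
 [ 0.      0.      0.      1.    ]]
collet_box [(0.55, array([0.53 , 0.2  , 0.072]), array([360., 160.]))]
collet [(0.58, array([ 0.562, -0.149,  0.04 ]), array([291., 246.]))]
lid [(0.61, array([0.514, 0.253, 0.127]), array([366., 133.]))]
paste_tin [(0.94, array([ 0.46 , -0.233,  0.049]), array([233., 245.]))]
spanner [(0.92, array([ 0.542, -0.396,  0.007]), array([210., 321.]))]
chip_brush []
catch [(0.61, array([0.532, 0.194, 0.075]), array([359., 160.])), (0.49, array([ 0.627, -0.201,  0.04 ]), array([300., 273.]))]
top 57.48177997496152 319.62426019515397 206.46868219674522 [-0.0188  0.      0.      0.      0.    ] [[-0.0077  0.9962 -0.0864  0.4612]
 [-1.     -0.0076  0.0022 -0.0167]
 [ 0.0016  0.0864  0.9963  1.0525]
 [ 0.      0.      0.      1.    ]]
collet_box [(0.57, array([0.521, 0.2  , 0.072]), array([238., 216.]))]
collet [(0.69, array([ 0.622, -0.186,  0.041])
[... 927 characters left out ...]
17, 0.214, 0.08 ]), array([158., 389.]))]
catch [(0.28, array([0.418, 0.192, 0.062]), array([152., 383.]))]
{'time_s': 1.2, 'qpos': array([-1.2167,  0.7065, -0.0276,  1.4846,  0.022 ,  0.9509, -0.0755]), 'joint_velocities': array([ 0.0002,  0.0004,  0.0006,  0.0008, -0.0011,  0.0008, -0.0005]), 'joint_efforts': array([  0.0005, -88.2982,   1.2341, -23.6399,   0.0171,   0.0016,
         0.0001]), 'ee_pos': array([0.2217, 0.5305, 0.4047]), 'orientation': array([[ 0.3855, -0.0001, -0.9227],
       [ 0.9227, -0.0001,  0.3855],
       [-0.0001, -1.    ,  0.    ]]), 'contact_force': array([ 0.2906,  0.3195, -0.2406]), 'moment': array([-0.0641,  0.0652,  0.0102]), 'finger_gap': 0.08546657370378205}
```

View images.

View pics/scene0.png

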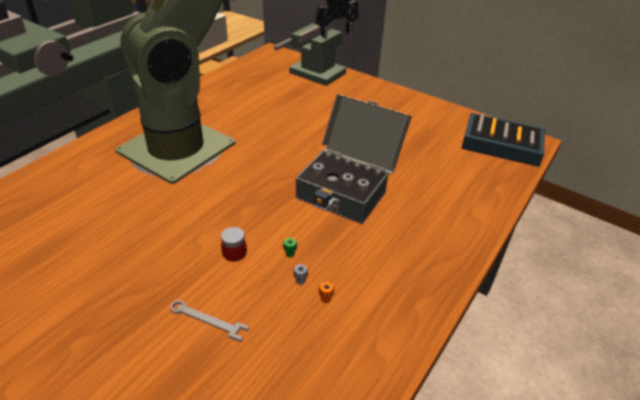

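View pics/top0.png

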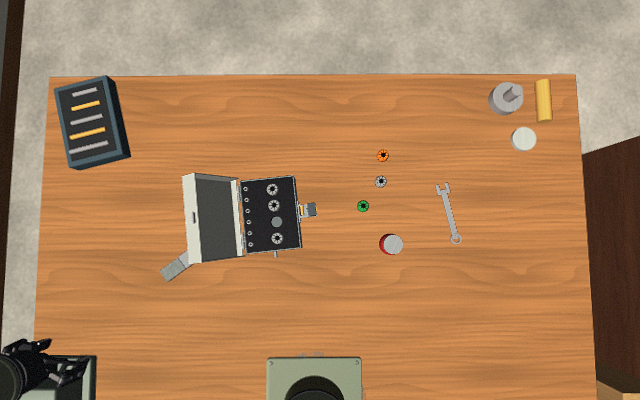

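View pics/wrist0.png

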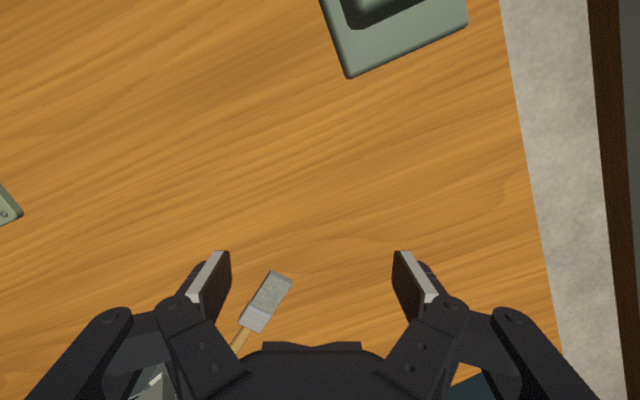

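```bash
cat > b.py <<'E'
from h import *
np.set_printoptions(suppress=True,precision=4)
c=cam('top'); P=cloud(c)
print('pocket',px2w(c,277,222),'collets',[px2w(c,*q) for q in [(272,189),(274,205),(277,239)]],'catch',px2w(c,310,209),'col',px2w(c,380,181))
m=np.abs(P[...,2]-0.068)<0.01; m&=(P[...,0]>.35)&(P[...,0]<.7)&(P[...,1]>0)&(P[...,1]<.4)
pts=P[m][:,:2].astype(np.float32); print(m.sum(),cv2.minAreaRect(pts))
m=np.abs(P[...,2]-0.0)<0.2; 
l=(P[...,2]>.1)&(P[...,0]>.35)&(P[...,0]<.7)&(P[...,1]>0.1)&(P[...,1]<.45)
print(P[l].min(0),P[l].max(0))
E
python3 b.py
cat > c.py <<'E'
from h import *
# seek view poses reachable
def R(a,t=0):
    x=np.array([np.cos(a),np.sin(a),0]);y=np.array([0,0,-1.]);return np.stack([x,y,np.cross(x,y)],1)
for a in [1.49,1.57,1.65,-1.57]:
  for p in [(.51,.15,.42),(.51,.15,.27),(.62,-.186,.4),(.62,-.186,.19),(.53,.37,.37),(.53,.08,.27)]:
    q=solve_ik(p,R(a)); print(a,p,None if q is None else np.round(q,2))
E
python3 c.py
```

```text
pocket [0.5082 0.1036 0.0056] collets [array([0.5932, 0.1083, 0.0838]), array([0.5499, 0.1025, 0.0858]), array([0.4597, 0.0945, 0.0839])] catch [0.5384 0.0067 0.0874] col [ 0.619  -0.1884  0.0433]
4590 ((0.5288733839988708, 0.12342191487550735), (0.20600980520248413, 0.22333240509033203), 6.501887321472168)
[0.4052 0.1859 0.1   ] [0.6232 0.3124 0.2168]
1.49 (0.51, 0.15, 0.42) [-0.24  0.62 -0.19  1.62  0.14  0.91  1.01]
1.49 (0.51, 0.15, 0.27) [-0.25  0.85 -0.19  1.79  0.28  0.54  0.88]
1.49 (0.62, -0.186, 0.4) [ 0.35  0.84 -0.26  1.19  0.21  1.14  1.57]
1.49 (0.62, -0.186, 0.19) [ 0.44  1.13 -0.45  1.35  0.58  0.79  1.29]
1.49 (0.53, 0.37, 0.37) [-0.59  0.86 -0.16  1.24  0.14  1.05  0.73]
1.49 (0.53, 0.08, 0.27) [-0.1   0.85 -0.21  1.77  0.3   0.55  0.99]
1.57 (0.51, 0.15, 0.42) [-0.23  0.63 -0.21  1.62  0.15  0.92  1.07]
1.57 (0.51, 0.15, 0.27) [-0.24  0.85 -0.2   1.79  0.3   0.54  0.94]
1.57 (0.62, -0.186, 0.4) [ 0.36  0.84 -0.28  1.19  0.23  1.15  1.64]
1.57 (0.62, -0.186, 0.19) [ 0.45  1.13 -0.47  1.35  0.61  0.8   1.35]
1.57 (0.53, 0.37, 0.37) [-0.58  0.86 -0.19  1.24  0.16  1.0
[... 204 characters left out ...]
4  0.99]
1.65 (0.62, -0.186, 0.4) [ 0.37  0.84 -0.31  1.18  0.25  1.15  1.71]
1.65 (0.62, -0.186, 0.19) [ 0.46  1.13 -0.5   1.35  0.64  0.82  1.41]
1.65 (0.53, 0.37, 0.37) [-0.57  0.86 -0.21  1.23  0.18  1.06  0.85]
1.65 (0.53, 0.08, 0.27) [-0.08  0.85 -0.25  1.77  0.35  0.56  1.1 ]
-1.57 (0.51, 0.15, 0.42) [-0.7   0.72  0.71  1.63 -0.54  0.99 -1.39]
-1.57 (0.51, 0.15, 0.27) [-0.6   0.91  0.5   1.8  -0.7   0.62 -1.24]
-1.57 (0.62, -0.186, 0.4) [-0.01  0.92  0.66  1.2  -0.55  1.2  -0.92]
-1.57 (0.62, -0.186, 0.19) [ 0.05  1.15  0.45  1.37 -0.61  0.76 -0.86]
-1.57 (0.53, 0.37, 0.37) [-0.94  0.96  0.72  1.25 -0.63  1.15 -1.75]
-1.57 (0.53, 0.08, 0.27) [-0.46  0.91  0.49  1.78 -0.69  0.63 -1.13]
```

```bash
cat >> h.py <<'E'
def R(a):
    x=np.array([np.cos(a),np.sin(a),0]);y=np.array([0,0,-1.]);return np.stack([x,y,np.cross(x,y)],1)
np.set_printoptions(suppress=True,precision=4)
A=1.674
E
cat > d.py <<'E'
from h import *
robot.movep([.3,.42,.47],R(A))
robot.movep([.44,.10,.45],R(A))
print(sensors.get_state()['time_s'])
c=cam('wrist','w1.png'); np.savez('w1.npz',**{k:c[k] for k in ['img','depth','K','dist_coeffs','world_from_camera']})
print(find(c,'wrist','collet'))
robot.movep([.58,-.18,.40],R(A))
c=cam('wrist','w2.png'); np.savez('w2.npz',**{k:c[k] for k in ['img','depth','K','dist_coeffs','world_from_camera']})
print(find(c,'wrist','collet'))
print(sensors.get_state()['time_s'])
E
python3 d.py
```

```text
3.225
[(0.97, array([ 0.619, -0.19 ,  0.037]), array([111., 260.])), (0.9, array([ 0.546, -0.136,  0.038]), array([142., 219.])), (0.72, array([ 0.687, -0.194,  0.033]), array([114., 295.])), (0.5, array([0.536, 0.027, 0.081]), array([248., 237.]))]
[(0.89, array([ 0.618, -0.192,  0.04 ]), array([297., 202.])), (0.72, array([ 0.553, -0.145,  0.039]), array([341., 154.])), (0.7, array([ 0.69 , -0.198,  0.04 ]), array([288., 253.]))]
4.6333
```

View pics/w1.png

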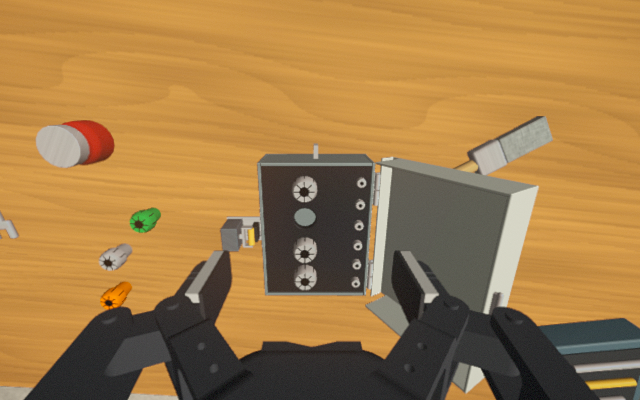

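View pics/w2.png

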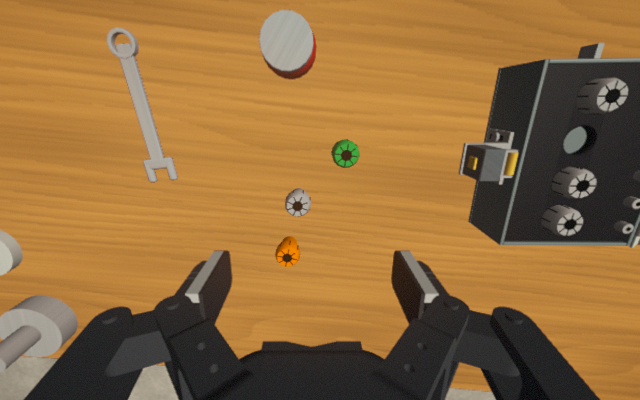

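```bash
cat > e.py <<'E'
from h import *
def load(n):
    z=np.load(n); return {k:z[k] for k in z.files}
def top(P,xy,zlo,zhi,r=.025):
    m=(np.hypot(P[...,0]-xy[0],P[...,1]-xy[1])<r)&(P[...,2]>zlo)&(P[...,2]<zhi)
    p=P[m]; 
    (cx,cy),rad=cv2.minEnclosingCircle(p[:,:2].astype(np.float32))
    return len(p),np.array([cx,cy]).round(4),round(rad,4),np.percentile(p[:,2],[5,50,95]).round(4)
def rect(c,z,cx,cy,half,n):
    g=np.linspace(-half,half,n)
    X,Y=np.meshgrid(cx+g,cy+g[::-1])
    W=np.stack([X,Y,np.full_like(X,z)],-1).reshape(-1,3)
    q=(np.linalg.inv(c['world_from_camera'])@np.c_[W,np.ones(len(W))].T).T
    o=np.c_[q[:,0],-q[:,1],-q[:,2]]
    uv=cv2.projectPoints(o,np.zeros(3),np.zeros(3),c['K'],c['dist_coeffs'])[0].reshape(n,n,2).astype(np.float32)
    return cv2.remap(c['img'],uv[...,0],uv[...,1],cv2.INTER_LINEAR)
tiles=[]
for n in ['w1','w2']:
    c=load(n+'.npz'); P=cloud(c)
    print(n,'collet',top(P,(.619,-.19),.038,.06),top(P,(.619,-.19),.024,.06))
    for xy in [(.593,.105),(.549,.1),(.46,.092)]: print(' row',top(P,xy,.079,.1))
    m=(np.abs(P[...,0]-.5)<.1)&(np.abs(P[...,1]-.1)<.1)&(P[...,2]>.055)&(P[...,2]<.069)
    print('tray z',np.median(P[...,2][m]))
    t=rect(c,.066,.5048,.0985,.03,240); tiles.append(t)
    t2=rect(c,.042,.619,-.19,.03,240); tiles.append(t2)
    hh=cv2.HoughCircles(cv2.medianBlur(cv2.cvtColor(t,cv2.COLOR_RGB2GRAY),5),cv2.HOUGH_GRADIENT,1,300,param1=60,param2=10,minRadius=52,maxRadius=68)
    print('hough',hh, [(.5048+(h[0]-120)*.06/239,.0985-(h[1]-120)*.06/239) for h in hh[0]])
im=np.hstack(tiles[:2]); im2=np.hstack(tiles[2:]); im=np.vstack([im,im2])
im[120::240,:]=[255,0,0]; im[:,120::240]=[255,0,0]
cv2.imwrite('pics/rect1.png',im[:,:,::-1])
E
python3 e.py
```

```text
w1 collet (266, array([ 0.6205, -0.191 ]), 0.0155, array([0.0386, 0.0414, 0.0429])) (463, array([ 0.6206, -0.1902]), 0.0174, array([0.0265, 0.0399, 0.0427]))
 row (327, array([0.5944, 0.108 ]), 0.0157, array([0.0797, 0.0831, 0.0844]))
 row (355, array([0.5513, 0.1037]), 0.0159, array([0.08  , 0.0832, 0.0845]))
 row (443, array([0.4644, 0.0947]), 0.0157, array([0.0798, 0.0831, 0.0845]))
tray z 0.06526249298642328
hough [[[129.5 117.5  58.8]]] [(np.float32(0.507185), np.float32(0.09912761))]
w2 collet (417, array([ 0.6214, -0.1913]), 0.0153, array([0.0386, 0.0411, 0.0426])) (551, array([ 0.6212, -0.1913]), 0.0168, array([0.0291, 0.0408, 0.0424]))
 row (605, array([0.5951, 0.1074]), 0.0156, array([0.0799, 0.083 , 0.0843]))
 row (704, array([0.5529, 0.1022]), 0.016, array([0.0796, 0.0831, 0.0846]))
 row (950, array([0.4649, 0.093 ]), 0.016, array([0.0796, 0.0831, 0.0846]))
tray z 0.06521517047453068
hough [[[135.5 124.5  60.1]]] [(np.float32(0.50869125), np.float32(0.09737029))]
```

View pics/rect1.png

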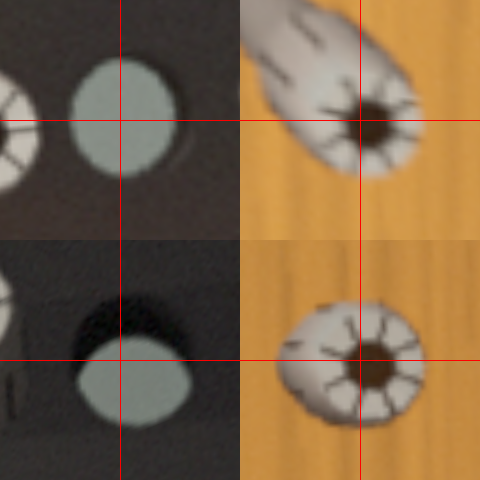

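```bash
sed -i 's/^A=.*/A=1.677/' h.py
cat > f.py <<'E'
from h import *
xy=[.621,-.191]
fingers.command_gripper(.058,40)
robot.movep(xy+[.27],R(A))
c=cam('wrist','w3.png')
P=cloud(c); m=(np.hypot(P[...,0]-xy[0],P[...,1]-xy[1])<.025)&(P[...,2]>.038)&(P[...,2]<.05)
p=P[m]; print(len(p)); print(cv2.minEnclosingCircle(p[:,:2].astype(np.float32)), np.percentile(p[:,2],95) if len(p) else 0)
s=sensors.get_state(); print(s['time_s'],s['ee_pos'],s['orientation'],s['finger_gap'])
E
python3 f.py
```

```text
1074
((0.6213819980621338, -0.19134701788425446), 0.015421072021126747) 0.04244718207085659
5.6833 [ 0.6212 -0.1911  0.2722] [[-0.1058  0.0024 -0.9944]
 [ 0.9944 -0.0006 -0.1058]
 [-0.0009 -1.     -0.0024]] 0.05812508079959305
```

View pics/w3.png

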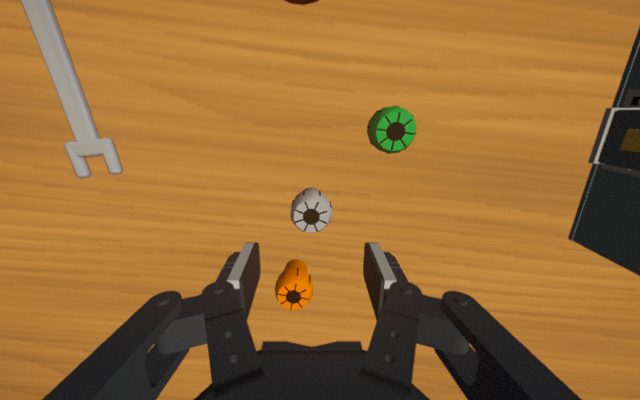

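```bash
cat > g.py <<'E'
from h import *
xy=[.6214,-.1913]
robot.servo_line(xy+[.1995],v=.12,ori=R(A))
s=sensors.get_state(); print(s['ee_pos'],s['contact_force'])
fingers.command_gripper(.02,40)
s=sensors.get_state(); print(s['finger_gap'],s['contact_force'],s['ee_pos'])
robot.servo_line(xy+[.30],v=.15)
s=sensors.get_state(); print(s['time_s'],s['finger_gap'],s['contact_force'])
c=cam('wrist','w4.png');
robot.movep([.508,.0985,.33],R(A))
s=sensors.get_state(); print(s['time_s'],s['finger_gap'],s['ee_pos'])
c=cam('wrist','w5.png'); np.savez('w5.npz',**{k:c[k] for k in ['img','depth','K','dist_coeffs','world_from_camera']})
P=cloud(c)
for xy in [(.594,.107),(.552,.103),(.464,.094)]:
    m=(np.hypot(P[...,0]-xy[0],P[...,1]-xy[1])<.025)&(P[...,2]>.079)&(P[...,2]<.1)
    p=P[m]; print(len(p),cv2.minEnclosingCircle(p[:,:2].astype(np.float32)) if len(p) else 0)
E
python3 g.py
```

```text
[ 0.6216 -0.1914  0.2004] [ 0.3906  0.1468 -0.068 ]
0.03115268362624608 [-1.2749 -0.8552  8.9351] [ 0.6216 -0.1914  0.2006]
7.6083 0.030836261313727173 [-0.0022  0.8839 -1.7531]
8.85 0.030657235211009125 [0.5086 0.0975 0.3298]
594 ((0.5953001976013184, 0.1083454042673111), 0.015370692126452923)
0 0
1204 ((0.4643402695655823, 0.09470251947641373), 0.015903698280453682)
```

View pics/w5.png

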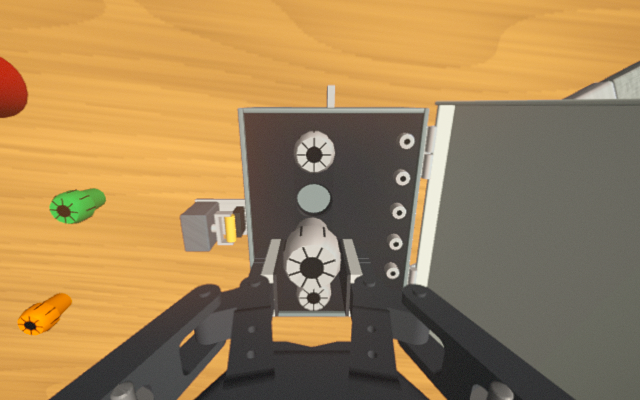

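```bash
cat > e2.py <<'E'
from h import *
z=np.load('w5.npz'); c={k:z[k] for k in z.files}; P=cloud(c)
m=(np.hypot(P[...,0]-.508,P[...,1]-.098)<.03)&(P[...,2]>.12)&(P[...,2]<.2)
u=np.zeros((400,640),bool); u[215:300,286:338]=True
p=P[m&u]; print(len(p),np.percentile(p[:,2],[1,50,90,95,99]))
t=p[p[:,2]>np.percentile(p[:,2],97)-.003]; print(cv2.minEnclosingCircle(t[:,:2].astype(np.float32)),t.mean(0))
# plane tilt
A_=np.c_[t[:,:2],np.ones(len(t))]; print(np.linalg.lstsq(A_,t[:,2],rcond=None)[0])
# visible shank rows
for r in range(200,300,5): print(r,P[r,312])
E
python3 e2.py
```

```text
3029 [0.1311 0.1699 0.1711 0.1714 0.1719]
((0.5079582929611206, 0.09700490534305573), 0.014836249873042107) [0.5073 0.0975 0.1704]
[0.0128 0.0003 0.1639]
200 [nan nan nan]
205 [0.5357 0.101  0.0022]
210 [0.5415 0.1016 0.0028]
215 [0.5232 0.0996 0.0626]
220 [0.4969 0.0967 0.1354]
225 [0.4929 0.0963 0.1519]
230 [nan nan nan]
235 [0.4931 0.0963 0.1641]
240 [0.4942 0.0964 0.1678]
245 [0.4953 0.0965 0.1711]
250 [0.4989 0.0969 0.1697]
255 [0.5013 0.0971 0.1705]
260 [0.5042 0.0974 0.1706]
265 [0.5069 0.0977 0.171 ]
270 [0.5098 0.098  0.1712]
275 [0.5129 0.0984 0.171 ]
280 [0.5164 0.0987 0.1703]
285 [0.5189 0.099  0.1713]
290 [0.5881 0.1064 0.0828]
295 [0.5928 0.1069 0.0837]
```

```bash
cat > i.py <<'E'
from h import *
robot.servo_line([.5087,.0992,.285],v=.12,ori=R(A))
s=sensors.get_state(); f0=s['contact_force']; print(s['ee_pos'],f0)
r=robot.servo_line([.5087,.0992,.2425],v=.04,ori=R(A),f_stop=6)
s=sensors.get_state(); print(r,s['time_s'],s['ee_pos'],s['contact_force']-f0,s['finger_gap'])
c=cam('wrist','w6.png');c=cam('scene','s6.png')
E
python3 i.py
```

```text
[0.5089 0.0989 0.2852] [ 0.1869 -0.0603 -0.6638]
True 10.4667 [0.5086 0.0992 0.2425] [-1.6627  0.4827  9.5637] 0.030762563486590747
```

View pics/w6.png

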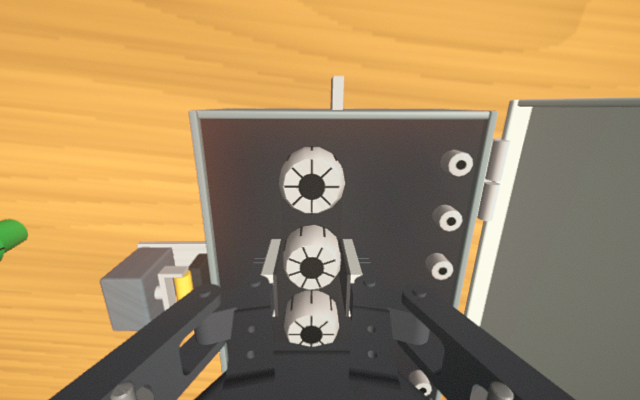

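```bash
cat > j.py <<'E'
from h import *
fingers.command_gripper(.055)
robot.wait(.2)
robot.servo_line([.5087,.0992,.36],v=.15,ori=R(A))
robot.wait(.2)
s=sensors.get_state(); print(s['time_s'],s['ee_pos'],s['contact_force'])
c=cam('wrist','w7.png'); np.savez('w7.npz',**{k:c[k] for k in ['img','depth','K','dist_coeffs','world_from_camera']}); P=cloud(c)
for xy in [(.594,.107),(.552,.103),(.508,.099),(.464,.094)]:
    m=(np.hypot(P[...,0]-xy[0],P[...,1]-xy[1])<.02)&(P[...,2]>.075)&(P[...,2]<.12)
    p=P[m]; print(len(p),cv2.minEnclosingCircle(p[:,:2].astype(np.float32)) if len(p) else 0, np.percentile(p[:,2],[50,95]) if len(p) else 0)
# lid angle from top camera
t=cam('top','t7.png'); T=cloud(t)
bx=np.array([np.cos(A),np.sin(A)]); by=np.array([-bx[1],bx[0]])
O=np.array([.508,.0985])+15*.001*bx-.022*by; print('box origin',O)
H=O+.079*bx; print('hinge',H)
for Q in (T,P):
    b=(Q[...,:2]-H)@bx; yy=(Q[...,:2]-H)@by
    m=(np.abs(yy)<.08)&(b>-.03)&(b<.2)&(Q[...,2]>.11)&(Q[...,2]<.3)
    bb=b[m]; zz=Q[...,2][m]
    print(m.sum(), bb.min() if m.any() else 0, bb.max() if m.any() else 0, zz.max() if m.any() else 0)
    if m.sum()>50:
        k=np.polyfit(zz,bb,1); print('slope db/dz',k, 'angle',np.pi/2+np.arctan(k[0]))
E
python3 j.py
```

```text
12.2583 [0.5087 0.0992 0.3594] [-0.1421 -0.0381  0.4714]
719 ((0.5945273041725159, 0.10843279957771301), 0.0165119469165802) [0.0829 0.0844]
798 ((0.5516429543495178, 0.10397446155548096), 0.01668795570731163) [0.083  0.0844]
913 ((0.5086363554000854, 0.09980534017086029), 0.016813211143016815) [0.0831 0.0845]
1062 ((0.4647948741912842, 0.09462395310401917), 0.01679738610982895) [0.0831 0.0845]
box origin [0.5283 0.1157]
hinge [0.5199 0.1943]
757 0.06899720344581804 0.1104016459816756 0.21872528817770998
slope db/dz [-1.0047  0.2925] angle 0.7830482000750332
33395 -0.029986166182415504 0.10732279857461338 0.2775367488321475
slope db/dz [0.1471 0.0573] angle 1.7168749496807356
```

View pics/w7.png

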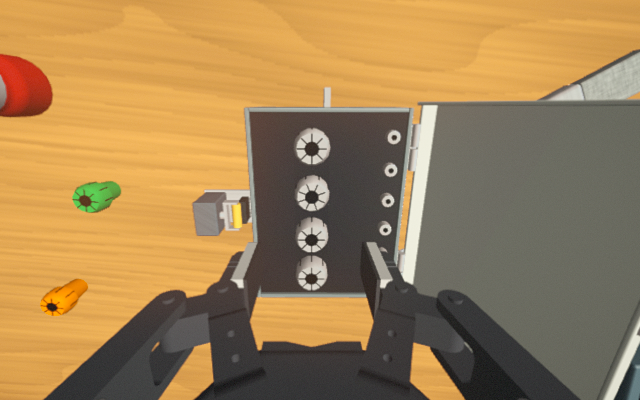

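```bash
cat > k.py <<'E'
from h import *
z=np.load('w7.npz'); c={k:z[k] for k in z.files}; P=cloud(c)
H=np.array([.5199,.1943]); bx=np.array([np.cos(A),np.sin(A)]); by=np.array([-bx[1],bx[0]])
Q=P[120:250,450:600].reshape(-1,3); Q=Q[~np.isnan(Q[:,0])]
b=(Q[:,:2]-H)@bx
m=(Q[:,2]>.08); b=b[m]; zz=Q[m,2]
k=np.polyfit(zz,b,1); th=np.pi/2+np.arctan(k[0]); print(k,th,b.min(),b.max(),zz.min(),zz.max(), np.std(b-np.polyval(k,zz)))
for th in (th,):
  e=np.array([-np.cos(th),np.sin(th)]);n=np.array([np.sin(th),np.cos(th)])
  print('dist inner face', ((np.c_[b,zz-.07])@n).mean())
  print('edge outer',.158*e+.029*n+[0,.07],'edge inner skirt', .158*e-.016*n+[0,.07])
for bq,zq in [(.2,.36),(.2,.31),(.16,.36),(.05,.40),(-.1,.36),(-.146,.27)]:
    p=H+bq*bx
    for a in (A,A-np.pi/2,A+np.pi/2,A-np.pi):
        q=solve_ik([*p,zq],R(a)); print(bq,zq,round(a,2),None if q is None else np.round(q,2))
E
python3 k.py
```

```text
[ 0.6139 -0.0111] 2.121402019490282 0.03611394807271725 0.09138397897498048 0.08000628756668252 0.16675983315807605 0.0009195388771769597
dist inner face 0.027147641780938845
edge outer [0.1074 0.1895] edge inner skirt [0.069 0.213]
0.2 0.36 1.68 [-0.69  0.85 -0.06  1.3   0.06  0.99  0.92]
0.2 0.36 0.11 [-0.91  0.89  0.44  1.31 -0.4   1.02 -0.29]
0.2 0.36 3.25 [-0.48  0.89 -0.56  1.29  0.49  1.09  2.15]
0.2 0.36 -1.46 [-1.14  1.17  1.3   1.32 -1.11  1.43 -1.37]
0.2 0.31 1.68 [-0.69  0.91 -0.07  1.35  0.07  0.88  0.9 ]
0.2 0.31 0.11 [-0.9   0.95  0.42  1.36 -0.44  0.92 -0.26]
0.2 0.31 3.25 [-0.48  0.95 -0.54  1.35  0.52  0.98  2.12]
0.2 0.31 -1.46 [-1.14  1.24  1.3   1.37 -1.19  1.38 -1.32]
0.16 0.36 1.68 [-0.63  0.82 -0.07  1.39  0.06  0.94  0.96]
0.16 0.36 0.11 [-0.86  0.86  0.43  1.4  -0.39  0.97 -0.23]
0.16 0.36 3.25 [-0.41  0.86 -0.57  1.38  0.5   1.04  2.18]
0.16 0.36 -1.46 [-1.11  1.15  1.3   1.4  -1.1   1.39 -1.27]
0.05 0.4 1.68 [-0.45  0.7  -0.1   1.51  0.08  0.93  1.11]
0.05 0.4 0.11 [-0.7   0.74  0.41  1.52 -0.34  0.95 -0.08]
0.05 0.4 3.25 [-0.2   0.76 -0.61  1.5   0.48  1.04  2.32]
0.05 0.4 -1.46 [-0.99  1.04  1.3   1.53 -1.01  1.36 -1.06]
-0.1 0.36 1.68 [-0.17  0.71 -0.13  1.68  0.12  0.76  1.33]
-0.1 0.36 0.11 [-0.42  0.74  0.35  1.69 -0.34  0.78  0.19]
-0.1 0.36 3.25 [ 0.08  0.77 -0.61  1.67  0.54  0.88  2.5 ]
-0.1 0.36 -1.46 [-0.75  1.07  1.3   1.7  -1.08  1.27 -0.67]
-0.146 0.27 1.68 [-0.09  0.85 -0.11  1.76  0.16  0.54  1.37]
-0.146 0.27 0.11 [-0.28  0.87  0.25  1.77 -0.37  0.55  0.31]
-0.146 0.27 3.25 [ 0.12  0.89 -0.52  1.76  0.67  0.68  2.47]
-0.146 0.27 -1.46 [-0.66  1.25  1.3   1.78 -1.3   1.25 -0.43]
```

View pics/t7.png

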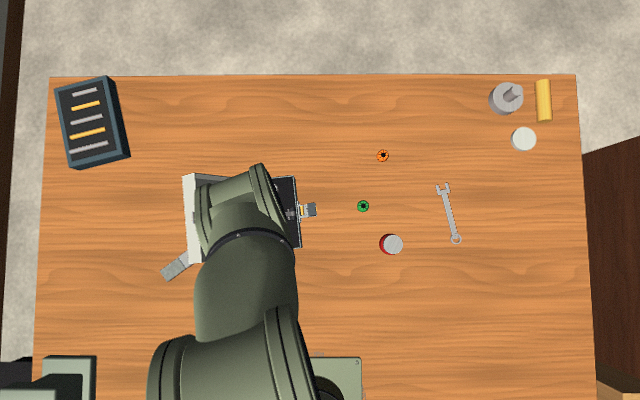

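```bash
cat >> h.py <<'E'
H=np.array([.5199,.1943]); bx=np.array([np.cos(A),np.sin(A)]); by=np.array([-bx[1],bx[0]])
RL=R(A-np.pi/2); TIP=.173
def tcp(b,ztip): 
    p=H+b*bx; return [p[0],p[1],ztip+TIP]
def lidpt(th,s,o=.029):
    return np.array([-np.cos(th)*s+np.sin(th)*o, .07+np.sin(th)*s+np.cos(th)*o])
E
cat > l.py <<'E'
from h import *
robot.servo_line([.5087,.0992,.42],v=.2)
fingers.command_gripper(0.0)
robot.movep(tcp(.06,.29),RL)
robot.movep(tcp(.18,.25),RL)
robot.servo_line(tcp(.16,.172),v=.15,ori=RL)
s=sensors.get_state(); print(s['time_s'],s['ee_pos'],s['contact_force'],s['finger_gap'])
c=cam('scene','s8.png'); c=cam('wrist','w8.png')
E
python3 l.py
```

```text
16.0333 [0.5033 0.3533 0.346 ] [ 0.051  -0.2158  0.9165] 9.571485721126399e-05
```

View pics/s8.png

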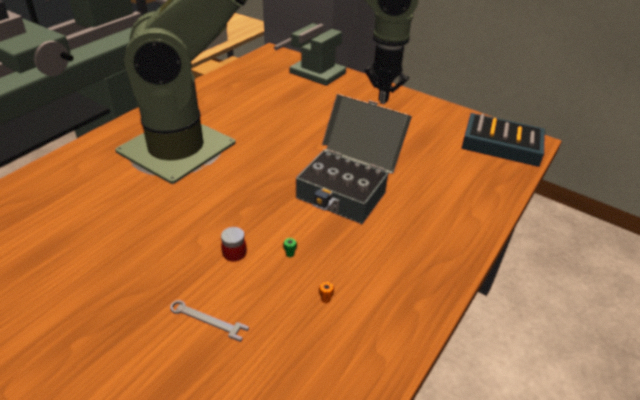

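View pics/w8.png

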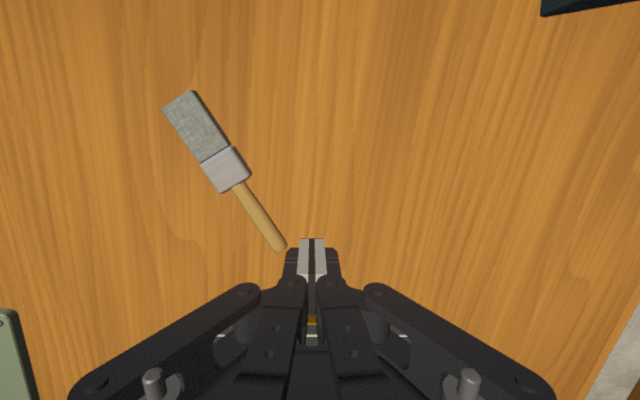

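```bash
cat > m.py <<'E'
from h import *
def step(th,v=.1,fs=9):
    if th>1.57: e=lidpt(th,.158); b,z=e[0]+.011,e[1]-.014
    else: e=lidpt(th,.145); b,z=e[0]+.011,e[1]
    r=robot.servo_line(tcp(b,z),v=v,ori=RL,f_stop=fs)
    s=sensors.get_state(); print(round(th,2),r,round(s['time_s'],2),s['contact_force'].round(2),(s['ee_pos']-tcp(b,z)).round(4))
    return r
for th in [2.1,1.9,1.7,1.55,1.35,1.15,.95,.75]:
    if step(th): break
cam('scene','s9.png')
E
python3 m.py
```

```text
2.1 False 16.73 [ 0.2   0.7  -0.83] [-0.      0.0002  0.    ]
1.9 False 17.19 [-0.79 -0.4   0.34] [ 0.     -0.      0.0001]
1.7 False 17.66 [ 0.43 -0.57 -0.23] [ 0.0001 -0.0001  0.    ]
1.55 False 18.05 [-0.75 -0.6   0.3 ] [ 0.0001 -0.0002  0.0001]
1.35 False 18.49 [-0.71 -0.06  0.16] [ 0.0001 -0.      0.    ]
1.15 False 18.93 [-0.97 -0.18  0.1 ] [0.     0.0001 0.    ]
0.95 False 19.38 [0.16 0.02 0.77] [0.     0.0002 0.    ]
0.75 False 19.82 [ 0.82  0.08 -0.32] [0.     0.0001 0.    ]
```

View pics/s9.png

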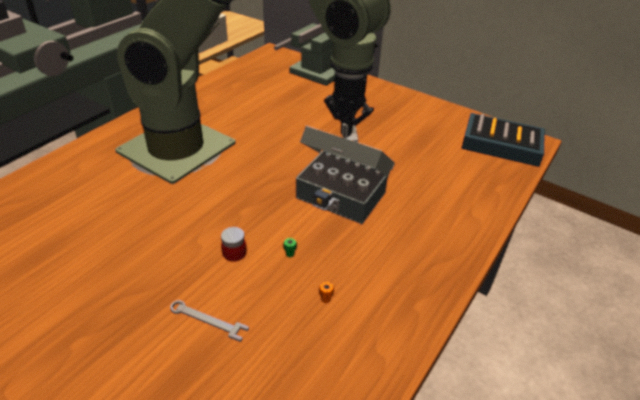

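```bash
sed -i 's/^for th in.*/for th in [.6,.45,.32,.22]:/; s/s9.png/s10.png/' m.py
cat >> m.py <<'E'
robot.wait(.2)
f=[]
for i in range(5): robot.wait(.03); f.append(sensors.get_state()['contact_force'])
print(np.mean(f,0),np.std(f,0))
E
python3 m.py
```

```text
0.6 False 20.24 [-0.5   0.01 -0.03] [ 0.  0. -0.]
0.45 False 20.62 [ 0.23 -0.03  0.37] [0.     0.0001 0.0001]
0.32 False 20.96 [0.54 0.21 0.17] [0.     0.0002 0.0001]
0.22 False 21.26 [-0.46  0.77 -0.03] [0.     0.0001 0.0001]
[ 0.2609 -0.0086  0.1646] [0.2633 0.5106 0.3453]
```

View pics/s10.png

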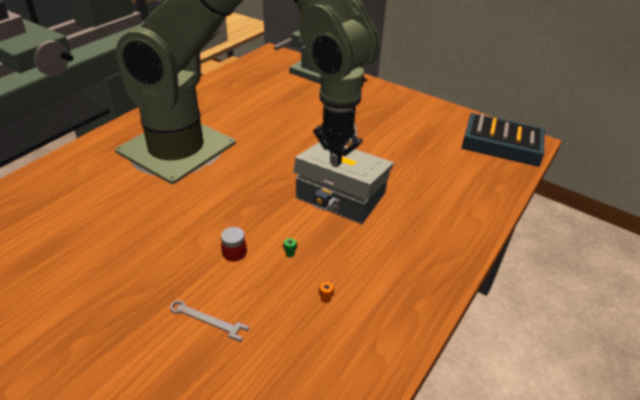

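```bash
cat > n.py <<'E'
from h import *
def fz(n=6):
    f=[]
    for i in range(n): robot.wait(.015); f.append(sensors.get_state()['contact_force'][2])
    return np.mean(f)
def go(th,v,fs):
    e=lidpt(th,.146); return robot.servo_line(tcp(e[0]+.011,e[1]),v=v,ori=RL,f_stop=fs)
print(go(.145,.03,5)); 
th=.145; peak=0; state='rise'; minf=99
while th>-.06:
    th-=.004
    r=go(th,.015,6)
    f=fz(); s=sensors.get_state(); print(round(th,4),r,round(f,2),round(s['ee_pos'][2]-TIP,4))
    if s['time_s']>46: print('time'); break
    if state=='rise':
        if f>12: print('too much'); break
        peak=max(peak,f)
        if peak>3.5 and f<peak-2.2: state='clicked?'; print('drop'); thd=th
    else:
        if f>4.5: print('on stop'); break
        if thd-th>.04: print('no stop'); break
print(s['time_s'],peak,th)
E
python3 n.py
```

```text
False
0.141 False 0.09 0.1193
0.137 False 0.28 0.1187
0.133 False -0.02 0.1181
0.129 False 0.17 0.1175
0.125 False 0.07 0.117
0.121 False -0.28 0.1164
0.117 False -0.38 0.1158
0.113 False -0.09 0.1153
0.109 False -0.13 0.1147
0.105 False -0.04 0.1141
0.101 False 1.55 0.1136
0.097 False 3.71 0.1131
0.093 False 4.59 0.1125
0.089 False 4.9 0.1119
0.085 False 4.53 0.1113
0.081 False 3.76 0.1107
0.077 False 2.97 0.1101
0.073 False 1.34 0.1095
drop
0.069 False 0.61 0.1089
0.065 False 0.02 0.1084
0.061 False -0.22 0.1078
0.057 False -0.12 0.1073
0.053 False 0.48 0.1067
0.049 False 8.19 0.1064
on stop
30.6 4.8991224452779925 0.048999999999999905
```

Clear rise to about 5 N, then a fall to zero, then the hard stop. I'll lift off and check that the lid stays.

```bash
cat > o.py <<'E'
from h import *
p=sensors.get_state()['ee_pos']
def lid(c):
    P=cloud(c); b=(P[...,:2]-H)@bx; y=(P[...,:2]-H)@by
    m=(b>-.15)&(b<-.005)&(np.abs(y)<.09)&(P[...,2]>.085)&(P[...,2]<.125)
    k=np.polyfit(b[m],P[...,2][m],1); 
    return m.sum(),-np.arctan(k[0]),np.polyval(k,-.146)
robot.servo_line(p+[0,0,.06],v=.08,ori=RL)
robot.servo_line(p+[-.12,-.05,.20],v=.2,ori=RL)
robot.wait(.3)
s=sensors.get_state(); print(s['time_s'],s['contact_force'])
for n in ['scene','top','wrist']:
    c=cam(n,n+'11.png'); print(n,lid(c))
E
python3 o.py
```

```text
32.9083 [-0.4119  0.0699 -0.6157]
scene (np.int64(2152), np.float64(0.04853466741571341), np.float64(0.10673226289458006))
top (np.int64(3022), np.float64(0.048378894990959855), np.float64(0.10671074081403456))
wrist (np.int64(21327), np.float64(0.051311404638530594), np.float64(0.10644456363244205))
```

View pics/scene11.png

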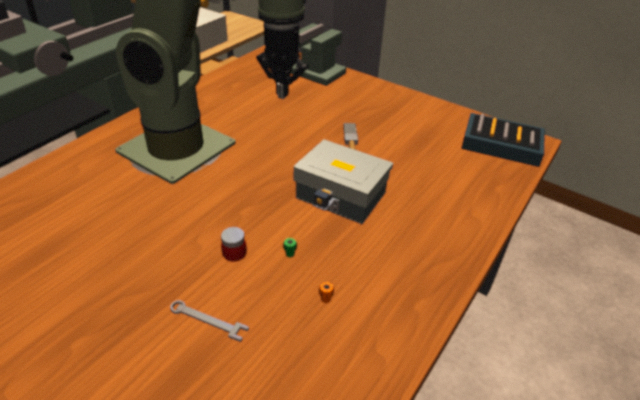

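View pics/wrist11.png

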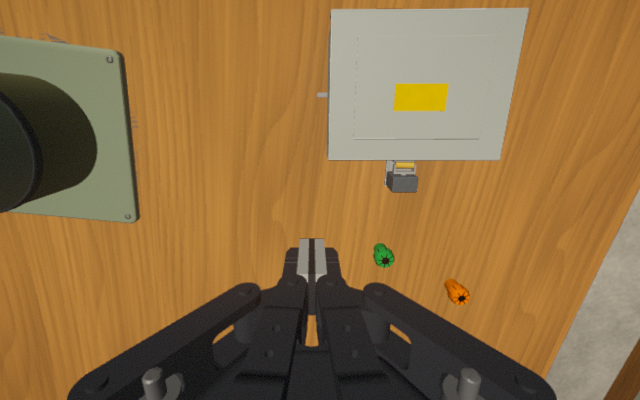

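```bash
python3 -c "
from h import *
robot.wait(.3); print(sensors.get_state()['contact_force']); print(workorder.close_job())"
```

```text
[-0.1004  0.2756  0.5195]
the job is handed in; nothing more can be done
None
```

The loose steel collet is back in the empty pocket and the lid is clicked shut. I handed the job in at about 33 s on the robot clock; the hand-in reported no verdict.

- **Collet:** after I let go, its top measured 83–84 mm high, the same as its three neighbours. Its centre was about 1 mm from the measured pocket centre.
- **Lid:** pushing at the edge, the force rose to about 4.9 N at roughly 0.09 rad, then fell to zero by about 0.065 rad. It rose again at the stop near 0.05 rad, where I ended the push at 8.2 N. With the fingers off, all three cameras put the lid at 0.048–0.051 rad, so it stayed on the stop.
- **Other things:** the arm stands clear with no contact force beyond noise. The tin, spanner, brush and the look-alike collets show no visible movement in the pictures.

Two points to note:
- **Click peak:** the 4.9 N click peak is just under the 5–8 N you gave.
- **Grip gap:** the grip gap on the collet read 31 mm instead of 33 mm. It held without slipping, so this made no difference.

I had no direct reading of the catch plunger. That the catch engaged is inferred from the force drop and from the lid staying down.

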